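# Load a cap under the spring clip of the stamping jig

### The job

Load the cap that lies in the lane of the stamping jig: with one fingertip press the clip's long steel thumb plate down and hold it down, while with the other fingertip you push the cap along the lane, beneath the raised clip nose, fully home against the end stop. Then let the clip go so that its nose clamps the cap, and move clear. Only press and push: the cap must stay flat on the deck and never be lifted, and the other things on the table stay where they are.

Things in the scene. Friction and masses are not known exactly. Their poses are not given: they have to be found in the camera images.
- jig: Stamping jig fixed to the table: grey base plate 149 x 138 x 6 mm with a lane and a spring clip on it. Origin on the table top below its middle; x runs along the lane from the open mouth to the end stop (the push direction, roughly away from the robot, yaw up to 0.25 rad either way), y to the left, z up. All jig coordinates below are in mm in this frame.
- lane_mouth (a point): Middle of the lane's open front end, on the deck: jig (-85, -35, 12). The white deck, 12 mm above the table, is the lane's floor, from x = -85 to 64. The lane is straight, centred on y = -35, between two aluminium rails with inner faces 68 mm apart, 5 mm thick, tops 23.5 mm above the table. Behind the cap the deck is empty.
- end_stop (a point): Top middle of the face of the aluminium end stop that crosses the far end of the lane: jig (59.5, -35, 27). Beyond the jig stand tall containers, their fronts from world x of about 0.55 on: a blue one straight ahead and, to its right, stacked yellow crates up to 0.35 m high; to the left (world y above 0.19) stands a wire tripod. Keep the gripper and wrist clear of them on the way.
- seat (a point): Point on the deck where the centre of the cap's underside is when the cap is fully home against the end stop: jig (28, -35, 12). Same axes as the jig.
- cap_center (a point): Centre (half-way up) of the loose gold twist-off cap that lies flat in the lane: 63 mm in diameter, 14 mm thick, about 10 to 20 g; centre 7 mm above the deck, top 26 mm above the table. It starts in front of the clip nose, its centre about 24 to 38 mm short of home, up to 2 mm off the lane's centre line.
- clip (a joint): Spring clip, a steel rocker hinged left of the lane; rad, 0 = closed, grows as its thumb plate is pressed down, hard stop at 0.32. Nose tip above the deck: 7 mm at 0 (bars the cap's way), 14 mm at about 0.16 (resting on the cap), 18 mm at 0.24, 21 mm at 0.32. The spring shuts it when let go; holding it open takes about 5 to 10 N on the plate.
- hinge_mid (a point): Middle of the clip's hinge line, which runs along jig x at y = 10, 24 mm above the table, between two pivot blocks (x = -86 to -79 and 52 to 59, y = 5 to 19, 31 mm high).
- nose_tip (a point): Lowest point of the clip's round nose (10 mm in diameter), which hangs over the lane's centre line at jig x = 45 from an arm across the lane, 14 mm wide in x, its top up to 60 mm above the table when open. Moves with the clip.
- thumb_plate (a point): Middle of the upper face of the clip's steel thumb plate, which is 86 mm long along the lane (jig x -77 to 9), 44 mm wide (jig y about 14 to 57), free all along; a finger may slide on it. At joint 0 it slopes, this point about 22 mm above the table; 18.5 mm at 0.16; at 0.24 it is level, 16.5 mm (4.5 mm above the deck: level fingertips then meet the cap's side); 14.5 mm at 0.32.
- spare_cap_a: Spare gold cap, 63 x 14 mm, lying on the table right of the jig; leave alone. Origin under its centre.
- spare_cap_b: Spare gold cap, 63 x 14 mm, lying on the table right of the jig; leave alone. Origin under its centre.
- date_stamp: Wooden date stamp, 30 x 50 x 76 mm, standing right of the jig; leave alone. Origin under its centre.
- ink_pad: Closed ink pad, 94 x 62 x 19 mm, left of the jig; leave alone. Origin under its centre.
- jar_a: Filled jar, 66 mm in diameter, 91 mm high, right of the jig; leave alone. Origin under its centre.
- jar_b: Filled jar, 66 mm in diameter, 91 mm high, right of the jig; leave alone. Origin under its centre.
There are look-alikes about, which are no part of the job. Leave any red look-alike of the part that bears cap_center alone.

How it is judged:
By the outcome, as a careful person would: the job done as asked, in the order asked, and still so for the second after the job is handed in, with the robot touching nothing.
It also fails if it takes over 38 s, if anything falls off the work surface, if the arm or the gripper's body presses on something with over 40 N, if the wrist force passes 120 N, or if a joint passes its speed limit or range.

### The arm

A 6-joint arm with a two-finger parallel gripper is mounted at the origin on a cart in front of the work surface, level with it; the furniture and walls round the work are solid. World frame = base frame: x ahead of the robot, y to its left, z up, the work surface at z = 0. Lengths are in m, angles in rad, forces in N, time in s.
With the tool pointing down it reaches from about 0.375 to 0.825 m from the base axis. Payload 5.5 kg.
Tool frame: the origin (TCP) lies midway between the tips of the shut fingers; the grasp point (between the pads) lies 19 mm behind it; z points along the fingers, y is the line along which they close (so a half turn about z gives the same grasp; the last joint's range is limited). The gripper opens to 85 mm and grips with 20 to 120 N. Pads are 22 mm wide; open, the fingers measure 114 mm over their backs; the gripper's body (76 mm by 85 mm) begins 54 mm behind the grasp point. The pads swing forward as they close: fully open they stand 13 mm farther back than shut.
Start: joints at [1.323, 0.314, -0.047, 1.21, 0, 1.571], TCP at [0.147, 0.582, 0.231] pointing down, gripper open.
Joint ranges: [-2.67, 2.67], [-0.69, 1.73], [-1.03, 1.25], [-2.08, 2.16], [-1.42, 1.45], [-3.14, 3.14]. Speed limits (rad/s): [2.39, 2.39, 3.01, 3.14, 3.14, 3.14].

### API

Orientations are given as a unit quaternion [w, x, y, z].
In Python, from cell import monitor, imaging, ctrl, finder gives the robot as it stands. The module is installed in compiled form; this text tells all that it offers.
- The arm moves only by the tool jog_arm, never from a script. Its argument "rows" is a list of rows, each a list of 7 numbers: the shift along the tool's x, y, z in m, then the turn, a rotation vector about the tool's x, y, z in degrees, then the closure, from -1 (fully open) to 1 (shut). A call has 1 to 20 rows; each row is the pose to reach, as a shift and turn from the pose commanded when the call began, along the tool's axes at that moment; what a row does not reach only later rows make up. A row lasts 1/10 s, in which the tool goes at most 50 mm and 8.59 degrees, less where a joint would pass 70% of its speed; a pose out of reach is approached as far as the arm can. A call with a gripper value outside its range is refused whole. The fingers move at their own pace and stop on an object; "force" is the grip in N (left out, the last holds). Time passes only in rows, so rows that repeat a pose let the fingers close. It gives the time, the measured TCP pose, the force, the opening and the grip force at its end, in the units of the state.
- monitor.sense(): the state, without advancing time (a new reading comes with each control period).
- imaging.grab_frame(name): name is "scene" or "top"; returns (picture, depth): 384x512x3 uint8, red, green, blue; 384x512 float32, m along the optical axis (not along the pixel's ray), 0 where there is no reading.
- imaging.get_calibration(name): a dict with "fx", "fy", "cx", "cy" (pixels), "rvec" (rotation vector, rad) and "tvec" (3), from world to camera coordinates, as OpenCV has them. Camera axes: x right, y down, z forward; pixel columns grow to the right and rows downward; lengths in m; the calibration is good to about 2 mm. A picture is of the moment at which its call begins. get_calibration takes no time and is no camera call.
- ctrl.close_job(): hands the job in; it is judged then, once.
Trained networks look in the newest picture that a camera, given by its name, has taken for a name from the list of things; names that differ only in an ending like _2 or _b are one class to them, and where a whole thing is asked for, a point or a joint stands for the part that bears it (a point fixed in the world has none). Each returns a list of dicts, best first, with "p" (0 to 1); they miss things now and then, are a little off and sometimes report something else, mostly with a low value. They report only what shows in the picture. A call takes as long as a camera call. They do not tell look-alikes from the thing itself.
- finder.recognise(thing, camera): "at" ([x, y, z] in m, in world coordinates, good to about 4 mm: the middle of the surface that is visible of it).
- finder.cut_out(thing, camera): "mask" (384x512 bool, what is visible of it).
- finder.mark_of(thing, camera): "at" ([x, y, z] in m, in world coordinates, good to about 4 mm: a listed point, or the origin of a listed thing).
The state is a dict: "time": time; "joints": joint angles; "joint_vel": joint speeds; "tau": joint torques, N m; "ee_pos": TCP position; "orientation": TCP orientation; "ft_force": force on the tool from outside, world axes, zero at the start; "ft_torque": the same for the moment, N m; "width": finger opening in m; "finger_force": force on a finger pad.
Only numpy, scipy, OpenCV 4.12 (cv2) and the standard library are available. Lean on these libraries where they do the work, as an engineer would, in place of code of your own. Each camera call takes 0.05 s, during which the arm holds its last target. There are 200 camera calls.

## Working session

There is one attempt and no reset: what is moved stays moved. The work goes in short steps, Python scripts to look and compute and a tool call to move; the robot and the scene stay as the last step left them, time stands still between calls to the robot, and variables do not carry over. Pictures are saved under pics/ and viewed, at most 10 in all, crops included, and the job is handed in when it is done.

Besides the shell and the picture viewer there is one more tool, called after ">>>" as name(argument=value, ...) on one line, values as JSON. jog_arm: Moves the arm, as the interface text tells. Its arguments: {"type":"object","properties":{"rows":{"type":"array","items":{"type":"array","items":{"type":"number"}}},"force":{"type":"number"}},"required":["rows"]}

```bash
mkdir -p pics
python3 - <<'E'
from cell import monitor, imaging, ctrl, finder
import cv2, numpy as np
s=monitor.sense(); print({k:np.round(v,3) for k,v in s.items()})
for c in ["scene","top"]:
    p,d=imaging.grab_frame(c); cv2.imwrite(f"pics/{c}0.png",p[:,:,::-1])
    k=imaging.get_calibration(c); print(c,{a:np.round(b,4) for a,b in k.items()})
    for t in ["lane_mouth","end_stop","seat","cap_center","hinge_mid","nose_tip","thumb_plate","jig","ink_pad","date_stamp","jar_a","spare_cap_a"]:
        print(t,[(np.round(r["at"],3).tolist(),round(r["p"],2)) for r in finder.mark_of(t,c)][:4])
E
```

```text
{'time': np.float64(0.0), 'joints': array([ 1.323,  0.314, -0.048,  1.21 , -0.   ,  1.571]), 'joint_vel': array([ 0.001, -0.001,  0.001, -0.001,  0.001, -0.001]), 'tau': array([ 3.0000e-03, -5.3959e+01,  3.3975e+01,  1.9000e-02,  1.0000e-03,
       -0.0000e+00]), 'ee_pos': array([0.147, 0.581, 0.23 ]), 'orientation': array([-0.   ,  0.124,  0.992, -0.001]), 'ft_force': array([-0.636,  0.202, -0.414]), 'ft_torque': array([-0.013, -0.02 , -0.045]), 'finger_force': np.float64(0.0), 'width': np.float64(0.085)}
scene {'fx': np.float64(379.8125), 'fy': np.float64(379.8125), 'cx': np.float64(257.8376), 'cy': np.float64(189.7063), 'rvec': array([ 2.0493, -1.0649,  0.5279]), 'tvec': array([-0.3376,  0.2431,  0.619 ])}
lane_mouth [([0.389, 0.027, 0.011], 0.6), ([0.439, 0.095, 0.018], 0.54)]
end_stop [([0.536, 0.019, 0.026], 0.57)]
seat [([0.501, 0.022, 0.011], 0.59)]
cap_center [([0.453, -0.352, 0.007], 0.72), ([0.467, 0.022, 0.02], 0.66)]
hinge_mid [([0.463, 0.066, 0.023], 0.69)]
nose_tip [([0.523, 0.022, 0.017], 0.87)]
thumb_plate [([0.44, 0.091, 0.017], 0.55)]
jig [([0.474, 0.054, -0.004], 
[... 551 characters left out ...]
59)]
seat [([0.504, 0.023, 0.012], 0.72), ([0.468, -0.051, -0.001], 0.46)]
cap_center [([0.467, 0.02, 0.023], 0.6), ([0.459, -0.349, 0.007], 0.59)]
hinge_mid [([0.466, 0.069, 0.025], 0.79), ([0.446, -0.207, 0.003], 0.3), ([0.394, -0.055, -0.002], 0.22)]
nose_tip [([0.517, 0.022, 0.021], 0.73)]
thumb_plate [([0.442, 0.093, 0.025], 0.98)]
jig [([0.476, 0.057, 0.001], 0.74)]
ink_pad [([0.403, 0.159, -0.002], 0.98), ([0.518, 0.019, 0.019], 0.43)]
date_stamp [([0.387, -0.125, -0.003], 0.49), ([0.502, 0.02, 0.012], 0.26)]
jar_a [([0.456, -0.132, 0.003], 0.9), ([0.446, -0.205, 0.004], 0.69), ([0.465, 0.024, 0.023], 0.27)]
spare_cap_a [([0.466, -0.05, -0.001], 0.68), ([0.396, -0.056, -0.001], 0.64)]
```

View pics/scene0.png

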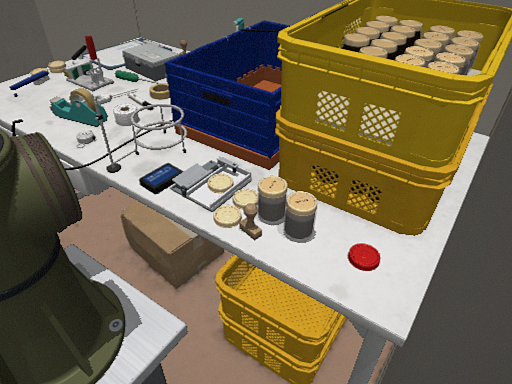

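Run:
```python
import cv2
p=cv2.imread("pics/top0.png"); cv2.imwrite("pics/top0c.png",cv2.resize(p[80:280,150:400],(750,600),interpolation=cv2.INTER_CUBIC))
```

```text
(no output)
```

View pics/top0c.png

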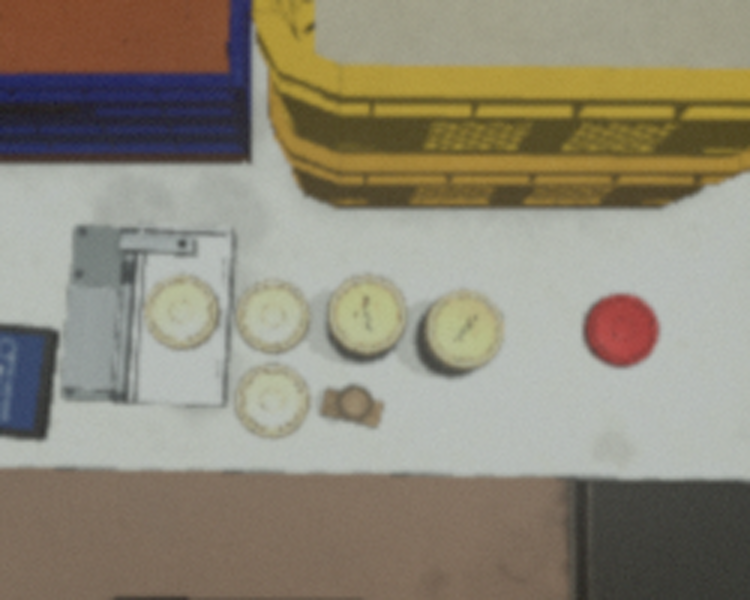

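```bash
cat > h.py <<'E'
import numpy as np, cv2
from scipy.spatial.transform import Rotation as R
from cell import monitor, imaging, ctrl, finder
def cloud(c):
    p,d=imaging.grab_frame(c); k=imaging.get_calibration(c)
    v,u=np.mgrid[:384,:512]
    X=np.stack([(u-k["cx"])/k["fx"]*d,(v-k["cy"])/k["fy"]*d,d],-1)
    return p,d,(X-np.array(k["tvec"]).ravel())@R.from_rotvec(np.array(k["rvec"]).ravel()).as_matrix()
J=dict(lane_mouth=(-85,-35),end_stop=(59.5,-35),seat=(28,-35),hinge_mid=(-13.5,10),nose_tip=(45,-35),thumb_plate=(-34,35.5),jig=(0,0))
E
python3 - <<'E'
from h import *
A=[];B=[]
for c in ["top","scene"]:
    p,d,P=cloud(c)
    for t,j in J.items():
        r=finder.mark_of(t,c)
        if r: A.append(np.array(j)/1000);B.append(r[0]["at"][:2])
    r=finder.mark_of("cap_center",c); print(c,[(np.round(x["at"],4),x["p"]) for x in r])
    if c=="top": Pt,pt=P,p
    else: Ps=P
A=np.array(A);B=np.array(B)
w=np.ones(len(A))
for _ in range(5):
    am=(w[:,None]*A).sum(0)/w.sum();bm=(w[:,None]*B).sum(0)/w.sum();a=A-am;b=B-bm
    th=np.arctan2((w*(a[:,0]*b[:,1]-a[:,1]*b[:,0])).sum(),(w*(a*b).sum(1)).sum())
    M=np.array([[np.cos(th),-np.sin(th)],[np.sin(th),np.cos(th)]]);t=bm-M@am
    e=np.linalg.norm(B-A@M.T-t,axis=1); w=1/(1+(e/.004)**4)
print("yaw",th,"t",t,np.round(e*1000,1))
np.savez("jig.npz",th=th,t=t)
# cap by color/height in the top cloud
Q=(Pt[...,:2]-t)@M
hs=cv2.cvtColor(pt,cv2.COLOR_RGB2HSV)
m=(hs[...,1]>60)&(hs[...,0]>15)&(hs[...,0]<40)&(np.abs(Q[...,1]+.035)<.04)&(np.abs(Q[...,0])<.06)&(Pt[...,2]>.015)
q=Q[m]; print("cap jig xy",(q.max(0)+q.min(0))/2*1000,np.ptp(q,axis=0)*1000,m.sum(),np.median(Pt[m][:,2]))
# height map
for P,n in((Pt,"top"),(Ps,"scene")):
    print(n)
    for y0 in np.arange(-.25,.65,.1):
        print("y%.2f"%y0,[round(float(z.max()),3) if (z:=P[(P[...,0]>x0)&(P[...,0]<x0+.1)&(P[...,1]>y0)&(P[...,1]<y0+.1)&np.isfinite(P[...,2])][:,2]).size>3 else None for x0 in np.arange(.1,.7,.1)])
E
```

```text
top [(array([ 0.4581, -0.3507,  0.0055]), 0.76), (array([0.4656, 0.022 , 0.0212]), 0.68), (array([ 0.4666, -0.0517, -0.001 ]), 0.48)]
scene [(array([ 0.4547, -0.3484,  0.0067]), 0.77), (array([0.4673, 0.0199, 0.0188]), 0.73)]
yaw -0.02972125243658042 t [0.47498263 0.05650389] [2.1 1.7 0.4 4.7 2.  1.7 3.1 2.2 4.8 3.2 2.5 3.  2.7]Traceback (most recent call last):
  File "<stdin>", line 24, in <module>
    return umr_maximum(a, axis, None, out, keepdims, initial, where)
ValueError: zero-size array to reduction operation maximum which has no identity
```

Run:
```python
from h import *
for n in("top","scene"):
    P=cloud(n)[2]; print(n)
    if n=="top": z=np.load("jig.npz"); c,s=np.cos(z["th"]),np.sin(z["th"]); Q=(P[...,:2]-z["t"])@np.array([[c,-s],[s,c]]); m=(abs(Q[...,0])<.03)&(abs(Q[...,1]+.035)<.025); print(np.percentile(P[m][:,2],[10,50,90]))
    for y0 in np.arange(-.25,.65,.1):
        print("y%.2f"%y0,[round(float(np.percentile(z,99)),3) if (z:=P[(P[...,0]>x0)&(P[...,0]<x0+.1)&(P[...,1]>y0)&(P[...,1]<y0+.1)&np.isfinite(P[...,2])][:,2]).size>3 else None for x0 in np.arange(.1,.7,.1)])
z=np.load("jig.npz"); th=float(z["th"]);M=np.array([[np.cos(th),-np.sin(th)],[np.sin(th),np.cos(th)]])
s=monitor.sense(); q=np.array(s["orientation"]); r0=R.from_quat(q[[1,2,3,0]]).as_matrix()
Rt=np.array([[-np.cos(th),-np.sin(th),0],[-np.sin(th),np.cos(th),0],[0,0,-1]]).T.T
Rt=np.column_stack([[-np.cos(th),-np.sin(th),0],[-np.sin(th),np.cos(th),0],[0,0,-1]])
print("turn deg",np.degrees(R.from_matrix(r0.T@Rt).as_rotvec()))
for j,h in(((-60,0),.23),((-60,0),.06)):
    g=np.r_[M@(np.array(j)/1000)+z["t"],h]; print(g,"shift",r0.T@(g-s["ee_pos"]))
```

```text
top
[0.012709   0.02470187 0.0274502 ]
y-0.25 [0.003, -0.739, 0.005, 0.094, 0.359, 0.206]
y-0.15 [0.005, -0.739, 1.035, 0.093, 0.358, 0.359]
y-0.05 [0.339, -0.738, 0.018, 0.029, 0.355, 0.357]
y0.05 [0.005, -0.738, 0.031, 0.031, 0.216, 0.215]
y0.15 [0.004, -0.739, 0.023, 0.1, 0.216, 0.014]
y0.25 [0.205, 0.206, 0.193, 0.101, 0.216, 0.217]
y0.35 [-0.739, 0.043, 0.018, 0.009, 0.043, 0.008]
y0.45 [-0.74, -0.739, 0.022, 0.057, 0.055, 0.02]
y0.55 [-0.738, -0.739, -0.002, 0.004, 0.005, 0.018]
scene
y-0.25 [0.002, None, 0.003, 0.091, 0.357, 0.204]
y-0.15 [0.003, None, 0.075, 0.091, 0.357, 0.357]
y-0.05 [0.015, -0.746, 0.018, 0.026, 0.214, 0.215]
y0.05 [0.002, -0.743, 0.027, 0.029, 0.214, 0.2]
y0.15 [0.002, -0.743, 0.021, 0.098, 0.214, 0.123]
y0.25 [0.206, 0.206, 0.198, 0.098, 0.214, 0.214]
y0.35 [None, 0.028, 0.015, 0.007, 0.04, 0.003]
y0.45 [None, None, 0.021, 0.101, 0.05, 0.018]
y0.55 [None, None, 0.003, 0.105, 0.017, 0.017]
turn deg [-6.33063055e-03 -7.17668284e-04 -1.24957735e+01]
[0.41500913 0.0582869  0.23      ] shift [-0.38803764 -0.44165671  0.0013036 ]
[0.41500913 0.0582869  0.06      ] shift [-0.38803772 -0.44163784  0.1713036 ]
```

Only the gold cap in the lane (top px 210,184) fits. Look-alikes are the red cap (357,190), the spare caps (241,185) and (241,213), and the jar lids (272,184) and (304,190). The crop shows the cap between the rails, in front of the clip nose. A rod about 0.2 m high crosses the path near y 0.3, so I'll travel above it.

>>> jog_arm(rows=[[0,0,-0.05,0,0,0,-0.32],[0,0,-0.1,0,0,0,-0.32],[-0.03,-0.035,-0.1,0,0,-2,-0.32],[-0.06,-0.07,-0.1,0,0,-4,-0.32],[-0.09,-0.105,-0.1,0,0,-6,-0.32],[-0.12,-0.14,-0.1,0,0,-8,-0.32],[-0.15,-0.175,-0.1,0,0,-10,-0.32],[-0.18,-0.21,-0.1,0,0,-12.5,-0.32],[-0.21,-0.245,-0.1,0,0,-12.5,-0.32],[-0.24,-0.28,-0.1,0,0,-12.5,-0.32],[-0.27,-0.315,-0.1,0,0,-12.5,-0.32],[-0.3,-0.35,-0.1,0,0,-12.5,-0.32],[-0.33,-0.385,-0.1,0,0,-12.5,-0.32],[-0.36,-0.42,-0.1,0,0,-12.5,-0.32],[-0.388,-0.442,-0.1,0,0,-12.5,-0.32],[-0.388,-0.442,-0.06,0,0,-12.5,-0.32],[-0.388,-0.442,-0.02,0,0,-12.5,-0.32],[-0.388,-0.442,0.02,0,0,-12.5,-0.32],[-0.388,-0.442,0.02,0,0,-12.5,-0.32],[-0.388,-0.442,0.02,0,0,-12.5,-0.32]], force=20)

```text
time: 4.3
ee_pos: [0.4146, 0.058, 0.2119]
orientation: [-0.0, 0.015, 1.0, -0.0]
ft_force: [-0.2, -0.1, 1.8]
width: 0.0564
finger_force: 0.0
```

>>> jog_arm(rows=[[0,0,0.04,0,0,0,-0.32],[0,0,0.08,0,0,0,-0.32],[0,0,0.12,0,0,0,-0.32],[0,0,0.15,0,0,0,-0.32],[0,0,0.165,0,0,0,-0.32],[0,0,0.165,0,0,0,-0.32],[0,0,0.165,0,0,0,-0.32]])

```text
time: 5.0
ee_pos: [0.4171, 0.0584, 0.0483]
orientation: [0.001, 0.015, 1.0, 0.0]
ft_force: [0.7, -0.9, 0.7]
width: 0.0566
finger_force: 0.0
```

```bash
cat > look.py <<'E'
from h import *
import sys
n=sys.argv[1]
p,d,P=cloud("scene"); q,_,_=cloud("top")
a=cv2.resize(p[140:215,160:260],(800,600),interpolation=cv2.INTER_CUBIC)
b=cv2.resize(q[140:230,150:260],(733,600),interpolation=cv2.INTER_CUBIC)
cv2.imwrite(f"pics/s{n}.png",cv2.resize(np.hstack([a,b]),(800,313))[:,:,::-1])
s=monitor.sense(); z=np.load("jig.npz"); th=float(z["th"]); c,si=np.cos(th),np.sin(th)
print("tcp jig mm",np.round(1000*(np.array([[c,si],[-si,c]])@(s["ee_pos"][:2]-z["t"])),1),"z",s["ee_pos"][2],np.round(s["ft_force"],1),s["time"])
E
python3 look.py 1
```

```text
tcp jig mm [-57.8   0.2] z 0.04839881027949934 [-0.5 -0.2 -0.2] 5.1
```

View pics/s1.png

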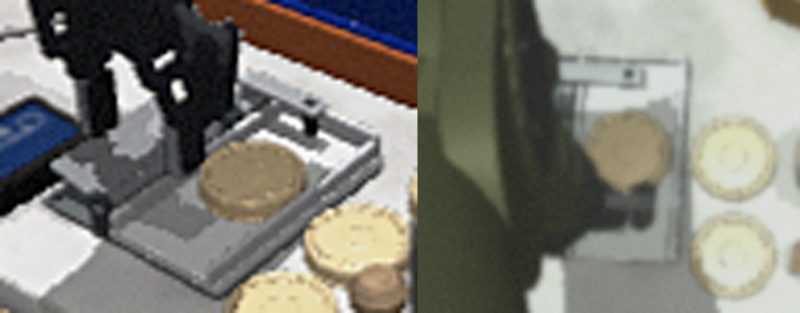

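>>> jog_arm(rows=[[0.004,0,0,0,0,0,-0.32],[0.004,0,0.01,0,0,0,-0.32],[0.004,0,0.018,0,0,0,-0.32],[0.004,0,0.026,0,0,0,-0.32],[0.004,0,0.026,0,0,0,-0.32],[0.004,0,0.026,0,0,0,-0.32]])

```text
time: 5.7
ee_pos: [0.4104, 0.0581, 0.0198]
orientation: [-0.001, 0.015, 1.0, -0.0]
ft_force: [0.4, -0.2, -0.3]
width: 0.0564
finger_force: 0.0
```

>>> jog_arm(rows=[[0,0,0.001,0,0,0,-0.32],[0,0,0.002,0,0,0,-0.32],[0,0,0.002,0,0,0,-0.32]])

```text
time: 6.0
ee_pos: [0.411, 0.0581, 0.0183]
orientation: [0.0, 0.015, 1.0, 0.0]
ft_force: [0.3, 0.4, 0.8]
width: 0.0561
finger_force: 0.0
```

>>> jog_arm(rows=[[0,0,0.001,0,0,0,-0.32],[0,0,0.002,0,0,0,-0.32],[0,0,0.002,0,0,0,-0.32]])

```text
time: 6.3
ee_pos: [0.4112, 0.0581, 0.0165]
orientation: [0.0, 0.015, 1.0, -0.0]
ft_force: [0.5, -0.3, 3.0]
width: 0.0564
finger_force: 1.7
```

>>> jog_arm(rows=[[0,0,0.001,0,0,0,-0.32],[0,0,0.002,0,0,0,-0.32],[0,0,0.002,0,0,0,-0.32]])

```text
time: 6.6
ee_pos: [0.4111, 0.0578, 0.0144]
orientation: [0.0, 0.015, 1.0, -0.0]
ft_force: [-0.8, -1.8, 5.6]
width: 0.0562
finger_force: 2.7
```

>>> jog_arm(rows=[[0,0,0.001,0,0,0,-0.32],[0,0,0.002,0,0,0,-0.32],[0,0,0.002,0,0,0,-0.32]])

```text
time: 6.9
ee_pos: [0.4111, 0.0575, 0.0125]
orientation: [0.0, 0.015, 1.0, -0.001]
ft_force: [-1.5, -3.1, 8.2]
width: 0.0563
finger_force: 4.1
```

>>> jog_arm(rows=[[0,0,0.001,0,0,0,-0.32],[0,0,0.002,0,0,0,-0.32],[0,0,0.002,0,0,0,-0.32]])

```text
time: 7.2
ee_pos: [0.4112, 0.0569, 0.0108]
orientation: [0.0, 0.015, 1.0, -0.001]
ft_force: [-3.1, -6.5, 13.9]
width: 0.0567
finger_force: 6.3
```

```bash
python3 look.py 2
python3 - <<'E'
from h import *
z=np.load("jig.npz"); th=float(z["th"]); c,s=np.cos(th),np.sin(th)
for n in("top","scene"):
    P=cloud(n)[2]; Q=(P[...,:2]-z["t"])@np.array([[c,-s],[s,c]])
    for nm,x,y in(("arm over lane",45,-35),("arm",45,-20),("plate",-25,40),("plate",-10,40),("plate in",-10,22)):
        m=np.hypot(Q[...,0]-x/1e3,Q[...,1]-y/1e3)<.006; print(n,nm,m.sum(),np.round(np.percentile(P[m][:,2],[10,50,90])*1000,1) if m.any() else "")
E
```

```text
tcp jig mm [-63.8  -1.4] z 0.010838986437180322 [-1.3 -6.4 13.5] 7.3
top arm over lane 27 [11.4 14.6 59.2]
top arm 26 [11.2 52.5 56.7]
top plate 31 [484.6 496.9 504.4]
top plate 0 
top plate in 0 
scene arm over lane 31 [12.2 42.4 56.9]
scene arm 17 [11.3 12.7 53.3]
scene plate 11 [-754.  -745.4   15.8]
scene plate 7 [-750.4 -749.6 -747.6]
scene plate in 9 [-751.5 -749.  -593.5]
```

View pics/s2.png

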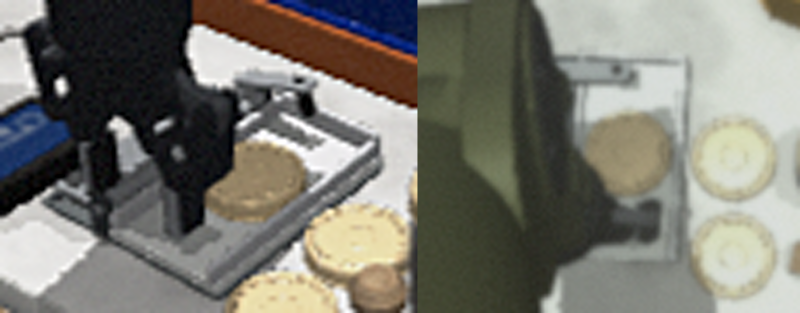

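>>> jog_arm(rows=[[0,0,-0.001,0,0,0,-0.32],[-0.003,0,-0.001,0,0,0,-0.32],[-0.006,0,-0.001,0,0,0,-0.32],[-0.009,0,-0.001,0,0,0,-0.32],[-0.011,0,-0.001,0,0,0,-0.32],[-0.013,0,-0.001,0,0,0,-0.32],[-0.015,0,-0.001,0,0,0,-0.32],[-0.017,0,-0.001,0,0,0,-0.32],[-0.019,0,-0.001,0,0,0,-0.32],[-0.021,0,-0.001,0,0,0,-0.32],[-0.023,0,-0.001,0,0,0,-0.32],[-0.025,0,-0.001,0,0,0,-0.32],[-0.025,0,-0.001,0,0,0,-0.32]])

```text
time: 8.7
ee_pos: [0.4339, 0.0579, 0.0109]
orientation: [-0.002, 0.014, 1.0, 0.001]
ft_force: [-4.4, 0.7, 9.0]
width: 0.0562
finger_force: 4.4
```

```bash
python3 look.py 3
```

```text
tcp jig mm [-41.1   0.2] z 0.010975736517651581 [-4.4  0.1  9.6] 8.8
```

View pics/s3.png

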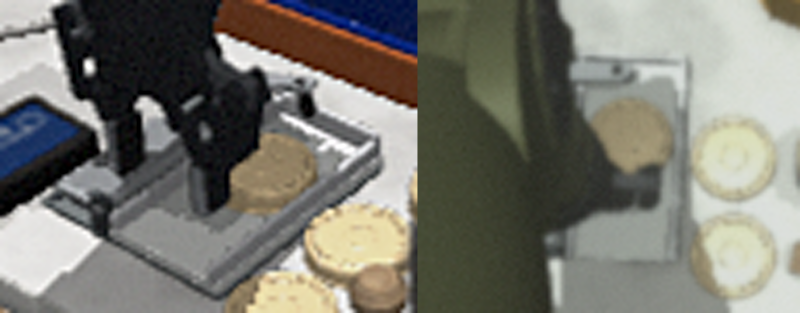

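>>> jog_arm(rows=[[-0.002,0,0,0,0,0,-0.32],[-0.004,0,0,0,0,0,-0.32],[-0.006,0,0,0,0,0,-0.32],[-0.008,0,0,0,0,0,-0.32],[-0.01,0,0,0,0,0,-0.32],[-0.012,0,0,0,0,0,-0.32],[-0.014,0,0,0,0,0,-0.32],[-0.016,0,0,0,0,0,-0.32],[-0.018,0,0,0,0,0,-0.32],[-0.02,0,0,0,0,0,-0.32],[-0.02,0,0,0,0,0,-0.32]])

```text
time: 9.9
ee_pos: [0.4538, 0.0573, 0.011]
orientation: [-0.002, 0.014, 1.0, 0.001]
ft_force: [-5.3, 0.3, 9.4]
width: 0.0564
finger_force: 4.4
```

>>> jog_arm(rows=[[-0.0015,0,0,0,0,0,-0.32],[-0.003,0,0,0,0,0,-0.32],[-0.003,0,0,0,0,0,-0.32]])

```text
time: 10.2
ee_pos: [0.4566, 0.0572, 0.0109]
orientation: [-0.002, 0.014, 1.0, 0.001]
ft_force: [-4.9, 0.6, 8.1]
width: 0.0557
finger_force: 4.4
```

```bash
python3 look.py 4
```

```text
tcp jig mm [-18.3   0.2] z 0.010938918528291812 [-5.4  0.3  9.1] 10.3
```

View pics/s4.png

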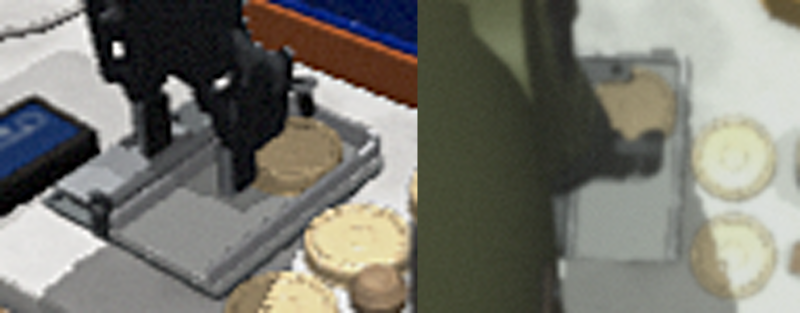

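Cap is under the nose, almost at the stop. I'll push in small steps until the force rises.

>>> jog_arm(rows=[[-0.001,0,0,0,0,0,-0.32],[-0.002,0,0,0,0,0,-0.32],[-0.002,0,0,0,0,0,-0.32]])

```text
time: 10.6
ee_pos: [0.4585, 0.0572, 0.0109]
orientation: [-0.002, 0.014, 1.0, 0.001]
ft_force: [-5.7, 0.5, 8.3]
width: 0.0564
finger_force: 4.5
```

>>> jog_arm(rows=[[-0.001,0,0,0,0,0,-0.32],[-0.0015,0,0,0,0,0,-0.32],[-0.0015,0,0,0,0,0,-0.32]])

```text
time: 10.9
ee_pos: [0.46, 0.0571, 0.0109]
orientation: [-0.002, 0.014, 1.0, 0.001]
ft_force: [-6.3, 1.0, 8.8]
width: 0.0565
finger_force: 4.5
```

>>> jog_arm(rows=[[-0.001,0,0,0,0,0,-0.32],[-0.0015,0,0,0,0,0,-0.32],[-0.0015,0,0,0,0,0,-0.32]])

```text
time: 11.2
ee_pos: [0.4615, 0.0571, 0.0109]
orientation: [-0.002, 0.014, 1.0, 0.001]
ft_force: [-5.3, -0.2, 9.4]
width: 0.0564
finger_force: 4.5
```

>>> jog_arm(rows=[[-0.001,0,0,0,0,0,-0.32],[-0.0015,0,0,0,0,0,-0.32],[-0.0015,0,0,0,0,0,-0.32]])

```text
time: 11.5
ee_pos: [0.4619, 0.057, 0.0107]
orientation: [-0.003, 0.014, 1.0, 0.001]
ft_force: [-7.8, 0.1, 10.6]
width: 0.0567
finger_force: 5.7
```

>>> jog_arm(rows=[[-0.001,0,0,0,0,0,-0.32],[-0.0015,0,0,0,0,0,-0.32],[-0.0015,0,0,0,0,0,-0.32]])

```text
time: 11.8
ee_pos: [0.4621, 0.0569, 0.0105]
orientation: [-0.004, 0.015, 1.0, 0.001]
ft_force: [-11.7, 1.3, 14.5]
width: 0.0566
finger_force: 7.6
```

```bash
python3 look.py 5
```

```text
tcp jig mm [-12.9   0.1] z 0.01055328029009633 [-11.4   1.8  13.9] 11.9
```

View pics/s5.png

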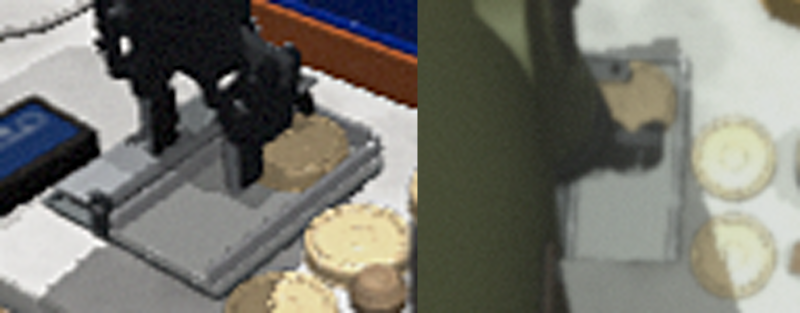

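The cap is against the stop: the force climbs and the finger no longer advances. I'll back off a few mm with the plate still held, then rise gently to let the clip close.

>>> jog_arm(rows=[[0.002,0,0,0,0,0,-0.32],[0.004,0,0,0,0,0,-0.32],[0.006,0,0,0,0,0,-0.32],[0.007,0,0,0,0,0,-0.32],[0.007,0,0,0,0,0,-0.32],[0.007,0,-0.001,0,0,0,-0.32],[0.007,0,-0.002,0,0,0,-0.32],[0.007,0,-0.003,0,0,0,-0.32],[0.007,0,-0.004,0,0,0,-0.32],[0.007,0,-0.005,0,0,0,-0.32],[0.007,0,-0.006,0,0,0,-0.32],[0.007,0,-0.008,0,0,0,-0.32],[0.007,0,-0.012,0,0,0,-0.32],[0.007,0,-0.02,0,0,0,-0.32],[0.007,0,-0.04,0,0,0,-0.32],[0.007,0,-0.07,0,0,0,-0.32]])

```text
time: 13.5
ee_pos: [0.4585, 0.0565, 0.0813]
orientation: [-0.001, 0.015, 1.0, -0.0]
ft_force: [0.6, 0.0, -0.5]
width: 0.0562
finger_force: 0.0
```

>>> jog_arm(rows=[[0,0,-0.05,0,0,0,-0.32],[0,0,-0.1,0,0,0,-0.32],[0,0,-0.15,0,0,0,-0.32],[0,0,-0.2,0,0,0,-0.32],[0,0.05,-0.2,0,0,0,-0.32],[0,0.1,-0.2,0,0,0,-0.32],[0,0.1,-0.2,0,0,0,-0.32]])

```text
time: 14.2
ee_pos: [0.463, 0.1613, 0.2824]
orientation: [0.001, 0.012, 1.0, 0.001]
ft_force: [0.0, -1.3, -0.7]
width: 0.0562
finger_force: 0.0
```

```bash
python3 look.py 6
python3 - <<'E'
from h import *
z=np.load("jig.npz"); th=float(z["th"]); c,s=np.cos(th),np.sin(th)
for n in("scene","top"):
    cloud(n)
    for t in("cap_center","seat","nose_tip"):
        for r in finder.mark_of(t,n)[:2]: print(n,t,np.round(1e3*((np.array(r["at"][:2])-z["t"])@np.array([[c,-s],[s,c]])),1),r["at"][2],r["p"])
E
```

```text
tcp jig mm [-15.6 100.5] z 0.28165376010931226 [-0.5 -0.3 -0.7] 14.3
scene cap_center [  -9.6 -403.3] 0.0095 0.74
scene cap_center [ 29.3 -35.4] 0.0203 0.54
scene seat [ 28.7 -31.3] 0.0125 0.63
scene nose_tip [ 44.7 -34.4] 0.0225 0.56
scene nose_tip [ -81.5 -180.8] -0.0002 0.45
top cap_center [ 27.5 -39.8] 0.0206 0.94
top cap_center [  -5.4 -405.5] 0.0079 0.82
top seat [ 30.7 -35.9] 0.014 0.72
top nose_tip [ 41.9 -37.9] 0.0232 0.86
top nose_tip [  -4.2 -108.5] 0.0032 0.29
```

View pics/s6.png

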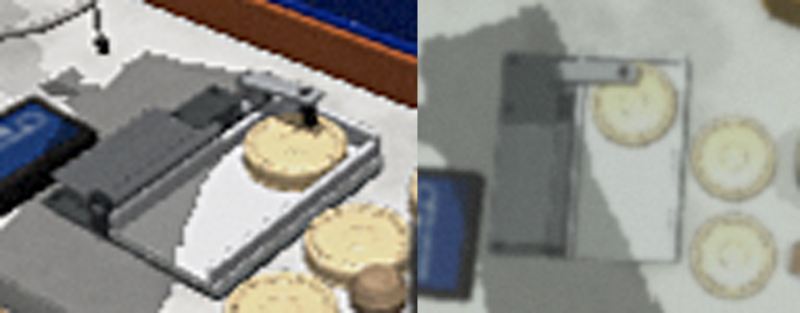

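The cap is home at about jig x 28, the nose rests on it and the arm is clear.

```bash
python3 -c "
from cell import ctrl
print(ctrl.close_job())"
```

```text
the job is handed in; nothing more can be done
None
```

The cap is fully home against the end stop with the clip nose clamping it, and I handed the job in at about 14.5 s with the arm clear of everything.

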